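Move the reading lamp one hole towards the book

ROBOT

A 7-joint arm with a two-finger parallel gripper is mounted at the origin on the work surface. World frame = base frame: x ahead of the robot, y to its left, z up, the work surface at z = 0. Lengths are in m, angles in degrees, forces in N, time in s.
With the tool pointing down it reaches from about 0.425 to 0.875 m from the base axis. Payload 4.7 kg.
Tool frame: the origin (TCP) lies between the finger pads; the fingertips stand 8 mm ahead of it and the grasp point (between the pads) lies 11 mm behind it (env.tip_extent is the distance from the TCP to the fingertips, in m); z points along the fingers, y is the line along which they close (so a half turn about z gives the same grasp; the last joint's range is limited). The gripper opens to 87 mm and grips with 3 to 60 N. Pads are 19 mm wide; open, the fingers measure 117 mm over their backs; the gripper's body (75 mm by 190 mm) begins 51 mm behind the grasp point.
Start: joints at [74.376, 18.392, -4.016, 83.108, 1.295, 78.541, -3.26], TCP at [0.184, -0.623, 0.231] pointing down, gripper open.
Joint ranges: [-163.93, 163.93], [-17.29, 119.83], [-79.2, 71.16], [3.27, 140.29], [-89.18, 269.18], [5.43, 117.66], [-154.24, 154.24]. Speed limits (degrees/s): [147.25, 147.25, 180, 180, 180, 180, 180].

INTERFACE

Orientations are given as [roll, pitch, yaw] about the fixed x, y, z axes, in that order (R = Rz(yaw) Ry(pitch) Rx(roll)).
In Python, from cell import sensors, vision, workorder, env gives the robot as it stands.
- The arm moves only by the tool drive_tool, never from a script. Its argument "moves" is a list of rows, each an object of numbers: "x", "y", "z": the shift along the tool's x, y, z in mm; "rx", "ry", "rz": the turn, a rotation vector about the tool's x, y, z in rad; "fingers": the closure, from -1 (fully open) to 1 (shut). In form: [{"x": .., "y": .., "z": .., "rx": .., "ry": .., "rz": .., "fingers": ..}, ...]. A call has 1 to 20 rows; each row is the pose to reach, as a shift and turn from the pose commanded when the call began, along the tool's axes at that moment; what a row does not reach only later rows make up. A row lasts 1/8 s, in which the tool goes at most 62.5 mm and 10.7 degrees, less where a joint would pass 70% of its speed; a pose out of reach is approached as far as the arm can. A call with a gripper value outside its range is refused whole. The fingers move at their own pace and stop on an object; "force" is the grip in N (left out, the last holds). Time passes only in rows, so rows that repeat a pose let the fingers close. It gives the time, the measured TCP pose, the force, the opening and the grip force at its end, in the units of the state.
- sensors.get_obs(): the state, without advancing time (a new reading comes with each control period).
- vision.read_camera(name): name is "scene" or "side" or "wrist"; returns a dict with "image" (400x640x3 uint8, red, green, blue), "fx", "fy", "cx", "cy" (pixels), "R" (3x3) and "t" (3): a world point X has camera coordinates R X + t. Camera axes: x right, y down, z forward; pixel columns grow to the right and rows downward; lengths in m; the calibration is good to about 2 mm. A picture is of the moment at which its call begins. There is no depth.
- workorder.sign_off(): hands the job in; it is judged then, once.
The state is a dict: "time_s": time; "qpos": joint angles; "joint_velocities": joint speeds; "effort": joint torques, N m; "tool_pos": TCP position; "tool_rot": TCP orientation; "force": force on the tool from outside, world axes, zero at the start; "wrist_torque": the same for the moment, N m; "grip_width": finger opening in m; "grasp_force": force on a finger pad.
Only numpy, scipy, OpenCV 4.12 (cv2) and the standard library are available. Lean on these libraries where they do the work, as an engineer would, in place of code of your own. Each camera call takes 0.05 s, during which the arm holds its last target. There are 200 camera calls.

TASK

The book lies to one side of the reading lamp's shade and the teapot to the other: shift the lamp's sliding section from the hole it is in to the next hole on the book's side. Pull the plunger knob up until the pin is out, slide the section along the bar, let the pin drop fully home in that hole, and finish still gripping the knob, with the pin held home. Leave the book, the teapot, the jar and the mug where they are.

Things in the scene. Friction and masses are not known exactly. Their poses are not given: they have to be found in the camera images.
- lamp: Fixed part of a table reading lamp. Origin on the table below the middle hole of its level bar. Bar: aluminium square tube 20 x 20 mm, top face 200 mm up, along the lamp's y axis from -172 to +320 mm, carried at y = +310 mm by a dark post 22 mm thick on a round foot of 120 mm diameter. Five square pin holes, 11 mm wide, in its top face at y = -100, -50, 0, +50, +100 mm.
- lamp_head (a joint): Position (m) along the lamp's +y axis of the sliding section: dark sleeve 34 mm wide, 56 mm long, with a white conical shade (100 mm diameter, bottom 95 mm up) under it. 0 = middle hole, its start (within 1 mm); holes at -0.10, -0.05, 0, 0.05, 0.10; stops at +-0.106. 0.3 to 0.6 kg, slides with about 2 N of friction once the pin is out; pin in, it is locked with 1.5 mm play either way.
- plunger (a joint): Lift (m) of the spring plunger on the sliding section: 0 = pin home, 9 mm deep in its hole; above 0.009 the pin is clear of the bar; 0.016 = upper stop. A spring pulls it down: 3.5 N at 0, 7.5 N at the stop. Let down between holes, the pin rests on the bar at about 0.009 and drops into a hole that it comes over.
- knob: Pull knob of the plunger, topmost part of the lamp: upright black cylinder, 28 mm diameter, 26 mm high, on a 10 mm stem. Origin at its centre on the pin's axis, 248 mm above the table with the pin home (knob from 235 to 261 mm). Below it a steel boss, 20 mm thick, ends 216 mm above the table. It rises with the plunger, travels with the section and does not turn.
- book: Closed grey hardback book with a small paper label on its cover, 200 x 130 x 26 mm, 0.6 kg, lying flat by the lamp, below the bar, either on the lamp's +y or its -y side. Origin at the centre of its underside.
- teapot: Red teapot with a steel lid, 100 mm high, 112 mm diameter, about 180 mm over spout and handle, standing on the other side of the lamp than the book. Origin at the centre of its underside.
- sugar_jar: Blue ceramic lidded jar, 80 mm diameter, 100 mm high. Bystander. Origin at the centre of its underside.
- mug: White mug, 80 mm diameter, 85 mm high. Bystander. Origin at the centre of its underside.
Not all that is in view belongs to the job. What is shaped like the book but purple is not meant.

How it is judged (in metres and radians):
On the way, in this order (a step that is already met when the one before it is completed fails the run):
1. the pin is pulled clear of the hole it started in (value of joint plunger above 0.0085 m and value of joint lamp_head between -0.01 and 0.01 m), for 0.05 s.
2. the section stands at the next hole on the book's side with the pin home (((y of book in the frame of lamp above 0 m and value of joint lamp_head between 0.046 and 0.054 m) or (y of book in the frame of lamp below 0 m and value of joint lamp_head between -0.054 and -0.046 m)) and value of joint plunger below 0.002 m), for 0.2 s.
At the end, for the whole second after the job is handed in: The sliding section is at rest within 4 mm of the first hole from the middle on the book's side, the pin is home (plunger lifted less than 2 mm), and the fingers still hold the knob with more than 2 N (all of step 2 and contact force between the fingers and knob above 2 N and velocity of joint lamp_head between -0.01 and 0.01 m/s); the arm keeps its last pose, push and grip.
It fails at once if the book is shifted by more than 15 mm (distance of book from where it was at the start of the episode above 0.015 m).
It fails at once if the teapot is shifted by more than 15 mm (distance of teapot from where it was at the start of the episode above 0.015 m).
It fails at once if the sugar jar is shifted by more than 15 mm (distance of sugar_jar from where it was at the start of the episode above 0.015 m).
It fails at once if the mug is shifted by more than 15 mm (distance of mug from where it was at the start of the episode above 0.015 m).
It also fails if it takes over 38 s, if anything falls off the work surface, if the arm or the gripper's body presses on something with over 40 N, if the wrist force passes 120 N, or if a joint passes its speed limit or range.

## Working session

There is one attempt and no reset: what is moved stays moved. The work goes in short steps, Python scripts to look and compute and a tool call to move; the robot and the scene stay as the last step left them, time stands still between calls to the robot, and variables do not carry over. Pictures are saved under pics/ and viewed, at most 10 in all, crops included, and the job is handed in when it is done.

Besides the shell and the picture viewer there is one more tool, called as name(argument=value, ...) on one line, values as JSON. drive_tool: Moves the arm, as the interface text tells. Its arguments: {"type":"object","properties":{"moves":{"type":"array"},"force":{"type":"number"}},"required":["moves"]}

```bash
mkdir -p pics
python3 - <<'E'
from cell import sensors, vision
import cv2,pickle
d={}
for n in ("scene","side"):
    c=vision.read_camera(n); d[n]=c
    cv2.imwrite(f"pics/{n}0.png",c["image"][:,:,::-1])
    print(n,c["fx"],c["cx"],c["cy"],c["R"],c["t"])
pickle.dump(d,open("cams.pkl","wb"))
o=sensors.get_obs();print(o["time_s"],o["tool_pos"],o["tool_rot"],o["grip_width"],o["force"])
E
```

```text
scene 419.97719389313227 321.7546961019956 204.3816428657103 [[-0.49880341  0.86671055  0.00282477]
 [ 0.71861272  0.41538885 -0.55771665]
 [-0.48455228 -0.27616105 -0.8300266 ]] [ 0.32112865 -0.15024553  1.24819187]
side 387.05936145738167 315.9939675719741 200.8062733863412 [[-0.8817591  -0.47155073  0.01186601]
 [-0.34097541  0.61980865 -0.70680478]
 [ 0.32593965 -0.62727757 -0.70730912]] [0.33038321 0.3360501  0.98542513]
0.1 [ 0.18365361 -0.62300386  0.22953183] [-1.79898944e+02  7.30361096e-03  1.64326993e+01] 0.08708831953042365 [-0.02261535 -0.14059718 -0.30752506]
```

View pics/scene0.png

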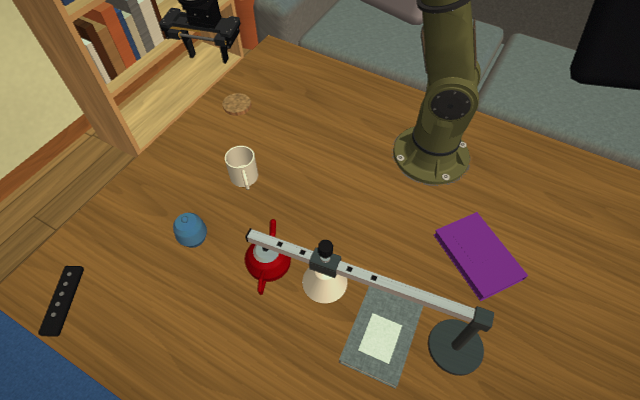

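View pics/side0.png

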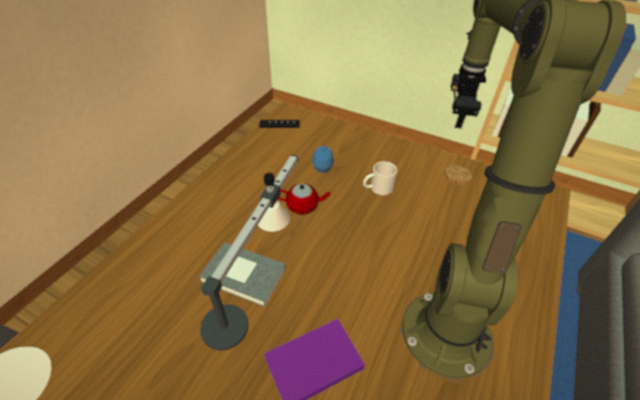

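The scene view shows the knob at about (326,248), the bar from (250,235) to (483,318), with the post and grey book on the right and the red teapot at (268,260). The grey book is therefore on the post (+y) side. I'll enlarge both views.

Run:
```python
import cv2
import numpy as np
a=cv2.imread("pics/scene0.png")[220:340,240:500]; b=cv2.imread("pics/side0.png")[145:305,190:310]
cv2.imwrite("pics/c1.png",cv2.resize(a,None,fx=3,fy=3,interpolation=cv2.INTER_CUBIC))
cv2.imwrite("pics/c2.png",cv2.resize(b,None,fx=3.75,fy=3.75,interpolation=cv2.INTER_CUBIC))
```

```text
(no output)
```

View pics/c1.png

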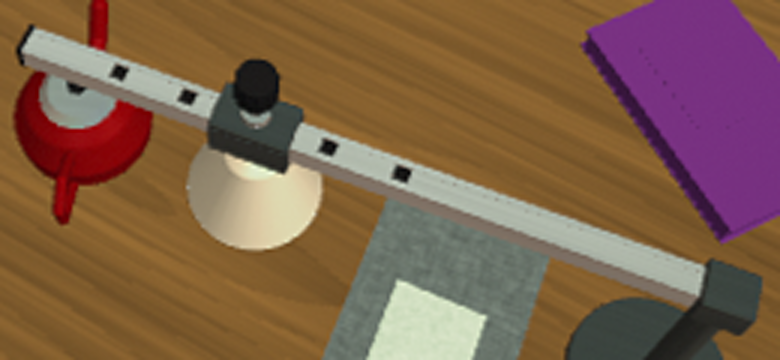

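View pics/c2.png

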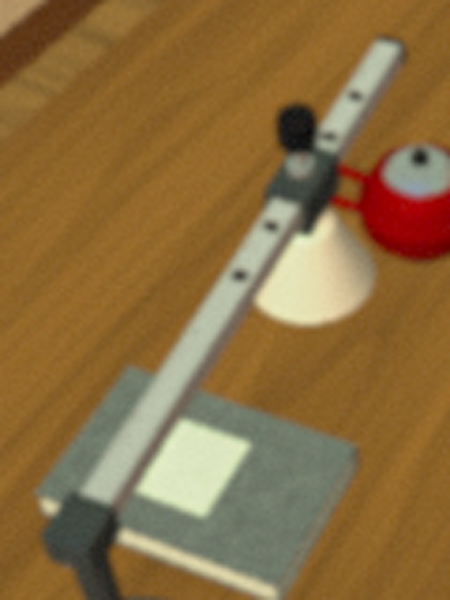

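The crops show hole positions: in c1 at (120,72), (188,97), (328,147), (402,174), and in c2 at (355,96), (329,136), (271,227), (240,275). The knob centre is about (257,87) in c1 and (297,129) in c2.

```bash
cat > h.py <<'E'
import numpy as np
def ray(c,u,v,z):
    d=c["R"].T@[(u-c["cx"])/c["fx"],(v-c["cy"])/c["fy"],1]; o=-c["R"].T@c["t"]
    return o+d*(z-o[2])/d[2]
E
python3 - <<'E'
import pickle,numpy as np
from h import ray
d=pickle.load(open("cams.pkl","rb"))
S=[(120,72),(188,97),(328,147),(402,174)];T=[(355,96),(329,136),(271,227),(240,275)]
s=np.array([-.1,-.05,.05,.1])
f=lambda n,p,z: ray(d[n],*((p[0]/3+240,p[1]/3+220) if n=="scene" else (p[0]/3.75+190,p[1]/3.75+145)),z)
for n,P,k in(("scene",S,(257,87)),("side",T,(297,129))):
    H=np.array([f(n,p,.2)[:2] for p in P]); A=np.c_[np.ones(4),s]
    X=np.linalg.lstsq(A,H,rcond=None)[0]
    print(n,H.round(4).tolist(),"origin",X[0].round(4),"dir",X[1].round(3),"yaw of y",np.degrees(np.arctan2(X[1][1],X[1][0])),"knob",f(n,k,.248).round(4))
E
```

```text
scene [[0.5605, -0.1462], [0.5537, -0.0966], [0.5392, 0.0013], [0.5322, 0.0514]] origin [ 0.5464 -0.0475] dir [-0.142  0.986] yaw of y 98.20502520420848 knob [ 0.5464 -0.0483  0.248 ]
side [[0.5589, -0.1475], [0.552, -0.0989], [0.5369, 0.0013], [0.53, 0.0495]] origin [ 0.5445 -0.0489] dir [-0.146  0.988] yaw of y 98.40052770141173 knob [ 0.5448 -0.0506  0.248 ]
```

drive_tool(moves=[{"z": -40},{"z": -80},{"x": 40,"y": -35,"z": -100},{"x": 80,"y": -70,"z": -100},{"x": 120,"y": -105,"z": -100},{"x": 160,"y": -140,"z": -100},{"x": 200,"y": -176,"z": -100},{"x": 240,"y": -211,"z": -100},{"x": 280,"y": -247,"z": -100,"rz": 0.03},{"x": 320,"y": -282,"z": -100,"rz": 0.06},{"x": 360,"y": -317,"z": -100,"rz": 0.09},{"x": 400,"y": -352,"z": -100,"rz": 0.12},{"x": 440,"y": -388,"z": -100,"rz": 0.142},{"x": 475,"y": -419,"z": -100,"rz": 0.142},{"x": 500,"y": -441,"z": -100,"rz": 0.142},{"x": 509,"y": -449,"z": -100,"rz": 0.142},{"x": 509,"y": -449,"z": -100,"rz": 0.142},{"x": 509,"y": -449,"z": -100,"rz": 0.142}])

```text
invalid input at $.moves[0]: expected keys x, y, z, rx, ry, rz, fingers
```

drive_tool(moves=[{"x": 0,"y": 0,"z": -40,"rx": 0,"ry": 0,"rz": 0,"fingers": -1},{"x": 0,"y": 0,"z": -80,"rx": 0,"ry": 0,"rz": 0,"fingers": -1},{"x": 40,"y": -35,"z": -100,"rx": 0,"ry": 0,"rz": 0,"fingers": -1},{"x": 80,"y": -70,"z": -100,"rx": 0,"ry": 0,"rz": 0,"fingers": -1},{"x": 120,"y": -105,"z": -100,"rx": 0,"ry": 0,"rz": 0,"fingers": -1},{"x": 160,"y": -140,"z": -100,"rx": 0,"ry": 0,"rz": 0,"fingers": -1},{"x": 200,"y": -176,"z": -100,"rx": 0,"ry": 0,"rz": 0,"fingers": -1},{"x": 240,"y": -211,"z": -100,"rx": 0,"ry": 0,"rz": 0,"fingers": -1},{"x": 280,"y": -247,"z": -100,"rx": 0,"ry": 0,"rz": 0.03,"fingers": -1},{"x": 320,"y": -282,"z": -100,"rx": 0,"ry": 0,"rz": 0.06,"fingers": -1},{"x": 360,"y": -317,"z": -100,"rx": 0,"ry": 0,"rz": 0.09,"fingers": -1},{"x": 400,"y": -352,"z": -100,"rx": 0,"ry": 0,"rz": 0.12,"fingers": -1},{"x": 440,"y": -388,"z": -100,"rx": 0,"ry": 0,"rz": 0.142,"fingers": -1},{"x": 475,"y": -419,"z": -100,"rx": 0,"ry": 0,"rz": 0.142,"fingers": -1},{"x": 500,"y": -441,"z": -100,"rx": 0,"ry": 0,"rz": 0.142,"fingers": -1},{"x": 509,"y": -449,"z": -100,"rx": 0,"ry": 0,"rz": 0.142,"fingers": -1},{"x": 509,"y": -449,"z": -100,"rx": 0,"ry": 0,"rz": 0.142,"fingers": -1},{"x": 509,"y": -449,"z": -100,"rx": 0,"ry": 0,"rz": 0.142,"fingers": -1}])

```text
time_s: 2.35
tool_pos: [0.5445, -0.0508, 0.3304]
tool_rot: [179.9, 0.0, 8.1]
force: [0.2, -1.1, -0.5]
grip_width: 0.0874
grasp_force: 0.0
```

Run:
```python
from cell import sensors, vision
import cv2,pickle
c=vision.read_camera("wrist"); pickle.dump(c,open("w.pkl","wb"))
cv2.imwrite("pics/w1.png",c["image"][:,:,::-1])
for z in(.2,.261): 
    p=c["R"]@[.5455,-.0485,z]+c["t"]; print(c["fx"]*p[0]/p[2]+c["cx"],c["fy"]*p[1]/p[2]+c["cy"])
```

```text
314.16607172600266 192.62684251854267
313.68371768584814 211.0404363505714
```

View pics/w1.png

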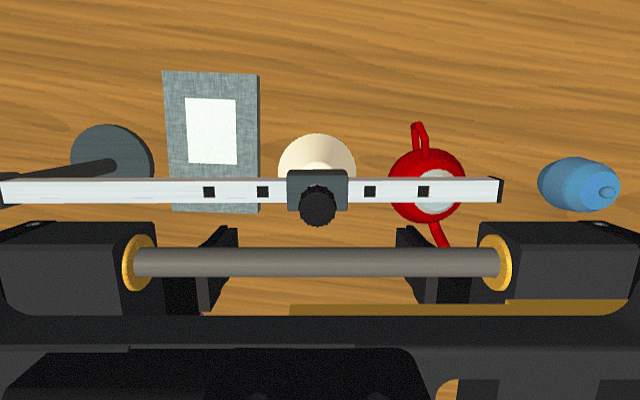

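The wrist view shows the bar level at row 191. The holes at columns 209, 262, 370 and 423 have their midpoint at 316, and the knob top is at (317,209). The book is on the left (+y) and the alignment is good, so I'll descend and grip.

drive_tool(moves=[{"x": 0,"y": 0,"z": 30,"rx": 0,"ry": 0,"rz": 0,"fingers": -1},{"x": 0,"y": 0,"z": 60,"rx": 0,"ry": 0,"rz": 0,"fingers": -1},{"x": 0,"y": 0,"z": 80,"rx": 0,"ry": 0,"rz": 0,"fingers": -1},{"x": 0,"y": 0,"z": 92,"rx": 0,"ry": 0,"rz": 0,"fingers": -1},{"x": 0,"y": 0,"z": 92,"rx": 0,"ry": 0,"rz": 0,"fingers": -1},{"x": 0,"y": 0,"z": 92,"rx": 0,"ry": 0,"rz": 0,"fingers": 1},{"x": 0,"y": 0,"z": 92,"rx": 0,"ry": 0,"rz": 0,"fingers": 1},{"x": 0,"y": 0,"z": 92,"rx": 0,"ry": 0,"rz": 0,"fingers": 1},{"x": 0,"y": 0,"z": 92,"rx": 0,"ry": 0,"rz": 0,"fingers": 1},{"x": 0,"y": 0,"z": 92,"rx": 0,"ry": 0,"rz": 0,"fingers": 1},{"x": 0,"y": 0,"z": 92,"rx": 0,"ry": 0,"rz": 0,"fingers": 1}], force=30)

```text
time_s: 3.78
tool_pos: [0.545, -0.0488, 0.2385]
tool_rot: [180.0, 0.0, 8.3]
force: [-0.1, -1.2, 0.2]
grip_width: 0.0348
grasp_force: 0.0
```

drive_tool(moves=[{"x": 0,"y": 0,"z": 0,"rx": 0,"ry": 0,"rz": 0,"fingers": 1},{"x": 0,"y": 0,"z": 0,"rx": 0,"ry": 0,"rz": 0,"fingers": 1},{"x": 0,"y": 0,"z": 0,"rx": 0,"ry": 0,"rz": 0,"fingers": 1},{"x": 0,"y": 0,"z": 0,"rx": 0,"ry": 0,"rz": 0,"fingers": 1}])

```text
time_s: 4.28
tool_pos: [0.5451, -0.0491, 0.2385]
tool_rot: [180.0, 0.0, 8.3]
force: [1.8, -1.5, -0.3]
grip_width: 0.0272
grasp_force: 30.0
```

drive_tool(moves=[{"x": 0,"y": 0,"z": -3,"rx": 0,"ry": 0,"rz": 0,"fingers": 1},{"x": 0,"y": 0,"z": -7,"rx": 0,"ry": 0,"rz": 0,"fingers": 1},{"x": 0,"y": 0,"z": -11,"rx": 0,"ry": 0,"rz": 0,"fingers": 1},{"x": 0,"y": 0,"z": -13,"rx": 0,"ry": 0,"rz": 0,"fingers": 1},{"x": 0,"y": 0,"z": -13,"rx": 0,"ry": 0,"rz": 0,"fingers": 1},{"x": 0,"y": 0,"z": -13,"rx": 0,"ry": 0,"rz": 0,"fingers": 1}])

```text
time_s: 5.03
tool_pos: [0.5449, -0.0487, 0.2513]
tool_rot: [-180.0, 0.0, 8.3]
force: [2.3, -1.4, -7.7]
grip_width: 0.0273
grasp_force: 30.0
```

drive_tool(moves=[{"x": 0,"y": -4,"z": 0,"rx": 0,"ry": 0,"rz": 0,"fingers": 1},{"x": 0,"y": -11,"z": 0,"rx": 0,"ry": 0,"rz": 0,"fingers": 1},{"x": 0,"y": -18,"z": 0,"rx": 0,"ry": 0,"rz": 0,"fingers": 1},{"x": 0,"y": -25,"z": 0,"rx": 0,"ry": 0,"rz": 0,"fingers": 1},{"x": 0,"y": -32,"z": 0,"rx": 0,"ry": 0,"rz": 0,"fingers": 1},{"x": 0,"y": -39,"z": 0,"rx": 0,"ry": 0,"rz": 0,"fingers": 1},{"x": 0,"y": -45,"z": 0,"rx": 0,"ry": 0,"rz": 0,"fingers": 1},{"x": 0,"y": -49,"z": 0,"rx": 0,"ry": 0,"rz": 0,"fingers": 1},{"x": 0,"y": -50,"z": 0,"rx": 0,"ry": 0,"rz": 0,"fingers": 1},{"x": 0,"y": -50,"z": 0,"rx": 0,"ry": 0,"rz": 0,"fingers": 1},{"x": 0,"y": -50,"z": 0,"rx": 0,"ry": 0,"rz": 0,"fingers": 1}])

```text
time_s: 6.4
tool_pos: [0.5377, 0.001, 0.2515]
tool_rot: [-180.0, 0.0, 8.3]
force: [2.1, 0.1, -6.5]
grip_width: 0.0274
grasp_force: 30.0
```

drive_tool(moves=[{"x": 0,"y": 0,"z": 3,"rx": 0,"ry": 0,"rz": 0,"fingers": 1},{"x": 0,"y": 0,"z": 6,"rx": 0,"ry": 0,"rz": 0,"fingers": 1},{"x": 0,"y": 0,"z": 8,"rx": 0,"ry": 0,"rz": 0,"fingers": 1},{"x": 0,"y": 0,"z": 10,"rx": 0,"ry": 0,"rz": 0,"fingers": 1},{"x": 0,"y": 0,"z": 12,"rx": 0,"ry": 0,"rz": 0,"fingers": 1},{"x": 0,"y": 0,"z": 13,"rx": 0,"ry": 0,"rz": 0,"fingers": 1},{"x": 0,"y": 0,"z": 13.5,"rx": 0,"ry": 0,"rz": 0,"fingers": 1},{"x": 0,"y": 0,"z": 13.5,"rx": 0,"ry": 0,"rz": 0,"fingers": 1},{"x": 0,"y": 0,"z": 13.5,"rx": 0,"ry": 0,"rz": 0,"fingers": 1}])

```text
time_s: 7.52
tool_pos: [0.5379, 0.0007, 0.2385]
tool_rot: [180.0, -0.0, 8.3]
force: [-0.7, 0.6, 0.3]
grip_width: 0.0272
grasp_force: 30.0
```

drive_tool(moves=[{"x": 0,"y": 0,"z": 1,"rx": 0,"ry": 0,"rz": 0,"fingers": 1},{"x": 0,"y": 0,"z": 1,"rx": 0,"ry": 0,"rz": 0,"fingers": 1},{"x": 0,"y": 0,"z": 1,"rx": 0,"ry": 0,"rz": 0,"fingers": 1},{"x": 0,"y": 0,"z": 1,"rx": 0,"ry": 0,"rz": 0,"fingers": 1}])

```text
time_s: 8.02
tool_pos: [0.538, 0.0007, 0.2384]
tool_rot: [180.0, -0.0, 8.3]
force: [-5.2, 0.5, 6.5]
grip_width: 0.0271
grasp_force: 30.0
```

Run:
```python
from cell import vision
import cv2,numpy as np
a=[cv2.resize(vision.read_camera(n)["image"][y:y+110,x:x+160,::-1],None,fx=2.5,fy=2.5,interpolation=cv2.INTER_CUBIC) for n,x,y in(("scene",270,190),("side",190,130))]
cv2.imwrite("pics/e.png",np.hstack(a))
```

```text
(no output)
```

View pics/e.png

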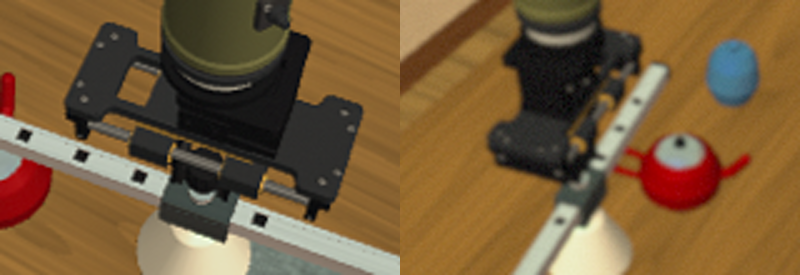

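The left view shows three free holes at (25,135), (82,156) and (139,176) on the teapot side and one at (260,218) past the sleeve. The section is therefore at the +50 mm hole, gripped. The TCP stopped at the same height as with the pin home, and the upward force rose when I pushed, so the pin is seated.

```bash
python3 -c "
from cell import workorder; print(workorder.sign_off())"
```

```text
the job is handed in; nothing more can be done
None
```

The lamp's sliding section is now at the first hole on the book's side (+50 mm) with the pin home and the knob still gripped at 30 N; the job was handed in at about 8 s, but sign-off returned no verdict.

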